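# Nip a green mortar cube in the length comparator

### The arm

A 6-joint arm with a two-finger parallel gripper is mounted at the origin on a cart in front of the work surface, level with it; the furniture and walls round the work are solid. World frame = base frame: x ahead of the robot, y to its left, z up, the work surface at z = 0. Lengths are in m, angles in degrees, forces in N, time in s.
With the tool pointing down it reaches from about 0.3 to 0.875 m from the base axis. Payload 4.2 kg.
Tool frame: the origin (TCP) lies on the front face of the gripper's body, between the roots of the fingers; the fingertips stand 73 mm ahead of it and the grasp point (between the pads) lies 54 mm ahead of it (ctrl.hold_point_z is the distance from the TCP to the grasp point, in m); z points along the fingers, y is the line along which they close (so a half turn about z gives the same grasp; the last joint's range is limited). The gripper opens to 85 mm and grips with 20 to 120 N. Pads are 22 mm wide; open, the fingers measure 114 mm over their backs; the gripper's body (76 mm by 85 mm) begins 54 mm behind the grasp point. The pads swing forward as they close: fully open they stand 13 mm farther back than shut.
Start: joints at [-71.677, 18.312, 89.639, -0, 72.044, -1.146], TCP at [0.192, -0.542, 0.304] pointing down, gripper open.
Joint ranges: [-177.97, 177.97], [-48.28, 115.42], [12.27, 149.76], [-77.06, 257.06], [2.81, 150.46], [-146.56, 146.56]. Speed limits (degrees/s): [147.25, 147.25, 180, 180, 180, 180].

### API

Orientations are given as a 3x3 rotation matrix whose columns are the frame's x, y, z axes.
In Python, from station import status, optics, ticket, finder, ctrl gives the robot as it stands. The module is installed in compiled form; this text tells all that it offers.
- The arm moves only by the tool apply_moves, never from a script. Its arguments are lists of equal length, an entry for each row: "hand": the finger opening in mm, from 0 to 85.4; "slide": the shift along the tool's x, y, z in mm, a list of three; "yaw": the turn about the tool's z in degrees. In form: {"hand": [hand, ...], "slide": [[dx, dy, dz], ...], "yaw": [yaw, ...]}. A call has 1 to 12 rows; each row shifts and turns the commanded pose from where the row before left it, along the tool's axes as they then stand; what a row does not reach is not made up. A row lasts 1/12 s, in which the tool goes at most 41.7 mm and 7.16 degrees, less where a joint would pass 70% of its speed; a pose out of reach is approached as far as the arm can. A call with a gripper value outside its range is refused whole. The fingers move at their own pace and stop on an object; "newtons" is the grip in N (left out, the last holds). Time passes only in rows, so rows that do not move let the fingers close. It gives the time, the measured TCP pose, the force, the opening and the grip force at its end, in the units of the state.
- status.sense(): the state, without advancing time (a new reading comes with each control period).
- optics.camera(name): name is "scene" or "side" or "wrist"; returns (picture, depth): 480x640x3 uint8, red, green, blue; 480x640 float32, m along the optical axis (not along the pixel's ray), 0 where there is no reading.
- optics.camera_model(name): a dict with "intrinsics" (3x3 intrinsics, pixels), "extrinsics" (4x4, takes a point from camera to world coordinates). Camera axes: x right, y up, looking along -z (the intrinsics and any distortion apply to the point x, -y, -z); pixel columns grow to the right and rows downward; lengths in m; the calibration is good to about 2 mm. A picture is of the moment at which its call begins: read the wrist's pose just before it. camera_model takes no time and is no camera call; for the wrist camera it gives the pose at the moment of the call.
- ticket.job_done(): hands the job in; it is judged then, once.
Trained networks look in the newest picture that a camera, given by its name, has taken for a name from the list of things; names that differ only in an ending like _2 or _b are one class to them, and where a whole thing is asked for, a point or a joint stands for the part that bears it (a point fixed in the world has none). Each returns a list of dicts, best first, with "p" (0 to 1); they miss things now and then, are a little off and sometimes report something else, mostly with a low value. They report only what shows in the picture. A call takes as long as a camera call.
- finder.silhouettes(camera, target): "region" (480x640 bool, what is visible of it) and "uv" ([column, row] in pixels, amid what is visible of it).
- finder.landmark_of(camera, target): "uv" ([column, row] in pixels: a listed point, or the origin of a listed thing).
The state is a dict: "clock": time; "joint_pos": joint angles; "joint_vel": joint speeds; "joint_efforts": joint torques, N m; "tcp_pos": TCP position; "ee_rot": TCP orientation; "force": force on the tool from outside, world axes, zero at the start; "wrist_torque": the same for the moment, N m; "gripper_width": finger opening in m; "grasp_force": force on a finger pad.
Only numpy, scipy, OpenCV 4.12 (cv2) and the standard library are available. Lean on these libraries where they do the work, as an engineer would, in place of code of your own. Each camera call takes 0.05 s, during which the arm holds its last target. There are 200 camera calls.

### The job

Move the freshly demoulded mortar cube from the cork pad to the steel table of the length comparator, let go of it there, then slide the comparator's carriage up until its sprung foot holds the cube square against the anvil with about 3 N (1.5 to 5 N is good), and let go; if the carriage has been left too far forward for the cube to go in, slide it back first. The cube is still weak: never squeeze it with more than 12 N between the fingers, never load it with more than 8 N against the anvil, and set it down gently. Do not disturb the other cubes or the weighing boat.

Things in the scene. Friction and masses are not known exactly. Their poses are not given: they have to be found in the camera images.
- specimen: the mortar cube to be measured, grey, 28x28x28 mm, about 50 g (mass varies), standing alone on the cork pad. Origin at the centre of its underside, z up, x and y square to its sides. It breaks if squeezed with over 12 N, pressed on the anvil with over 8 N, or set on the table with over 30 N, or let go more than 5 mm above it
- pad: flat cork pad 70x70x6 mm fixed on the bench; origin at the centre of its underside; the specimen stands on its top, 6 mm up
- comparator: length comparator fixed to the bench: grey base plate 80 mm (x) by 250 mm (y, -155 to 95 mm), top 16 mm up. The spindle line runs along its y axis at x = 0, 34 mm up. The fixed anvil stands at the +y end, the sliding carriage at the -y end, the steel table (top 20 mm up, x -22 to 22, y 4 to 60 mm) between them. Origin on the bench
- anvil: fixed anvil of the comparator: dark block 44 mm wide (x), 42 mm high, with a round steel face 15 mm across whose flat front is at comparator y = +60 mm, centred 34 mm up. Frame the same as the comparator's
- table: fixed steel table of the comparator on which the cube is measured; frame the same as the comparator's, its top is 20 mm above the origin
- seat (a point): point on the top of the steel table, on the spindle line, where the centre of the cube's underside lies when the cube touches the anvil (comparator x 0, y 46, z 20 mm); axes as the comparator's. The cube may be set down up to 12 mm short of it (toward -y): the foot pushes it home.
- carriage (a joint): position of the carriage in m: 0 = fully back, grows toward the anvil (comparator +y) to 0.090. It slides with a steady friction of about 6 N either way and stays where it is left. Block 44x44 mm, top 42 mm up. With the cube on the anvil the foot first touches it at some value from 0.057 to 0.077, different each time and not measured: it must be felt
- spindle_root (a point): centre of the carriage's front face (comparator y = carriage value - 88 mm, 34 mm up), axes as the comparator's. From here the spindle with a round sprung foot (18 mm across) stands out 45 to 65 mm toward the anvil, set differently each time. The foot springs back 12 mm at most, at 0.8 N per mm: while it moves forward, the cube's load is the push less the 6 N friction
- tab (a point): grip point of the black finger tab on top of the carriage: upright tab 24 mm wide (x), 12 mm thick (y), from 42 to 74 mm above the bench; this point is 66 mm up, on its middle; at carriage 0 it is at comparator x 0, y -110 mm; axes as the comparator's
- cube_01: another mortar cube of 28 mm standing on the blue sheet nearer the robot, a bystander; origin at the centre of its underside
- cube_02: another mortar cube of 28 mm standing on the blue sheet nearer the robot, a bystander; origin at the centre of its underside
- cube_04: another mortar cube of 28 mm standing on the blue sheet nearer the robot, a bystander; origin at the centre of its underside
- weigh_boat: white square weighing boat 74x74x18 mm behind, a bystander; origin at the centre of its underside

How it is judged:
By the outcome, as a careful person would: the job done as asked, in the order asked, and still so for the second after the job is handed in, with the robot touching nothing.
It also fails if it takes over 67 s, if anything falls off the work surface, if the arm or the gripper's body presses on something with over 40 N, if the wrist force passes 120 N, or if a joint passes its speed limit or range.

## Working session

There is one attempt and no reset: what is moved stays moved. The work goes in short steps, Python scripts to look and compute and a tool call to move; the robot and the scene stay as the last step left them, time stands still between calls to the robot, and variables do not carry over. Pictures are saved under pics/ and viewed, at most 12 in all, crops included, and the job is handed in when it is done.

Besides the shell and the picture viewer there is one more tool, called after "Request:" as name([rows], argument=value, ...), one row to a line, values as JSON. apply_moves: Moves the arm, as the interface text tells. Its arguments: {"type":"object","properties":{"hand":{"type":"array","items":{"type":"number"}},"slide":{"type":"array","items":{"type":"array","items":{"type":"number"}}},"yaw":{"type":"array","items":{"type":"number"}},"newtons":{"type":"number"}},"required":["hand","slide","yaw"]}

```bash
mkdir -p pics; cat > h.py <<'E'
import numpy as np, cv2
from station import status, optics, ticket, finder, ctrl
def ray(m,uv):
    K=m["intrinsics"];T=m["extrinsics"]
    d=np.linalg.inv(K)@[uv[0],uv[1],1]; d=T[:3,:3]@[d[0],-d[1],-d[2]]
    return T[:3,3],d
def at_z(m,uv,z):
    o,d=ray(m,uv); return o+d*(z-o[2])/d[2]
def cloud(m,depth,mask):
    v,u=np.nonzero(mask&(depth>0)); K=m["intrinsics"];T=m["extrinsics"]
    d=np.linalg.inv(K)@np.stack([u,v,np.ones(len(u))]); d=d*depth[v,u]
    return (T[:3,:3]@np.stack([d[0],-d[1],-d[2]])+T[:3,3:]).T
E
cat > a.py <<'E'
from h import *
np.set_printoptions(precision=4,suppress=True)
for c in ["scene","side"]:
    im,dp=optics.camera(c); m=optics.camera_model(c)
    print(c,m["extrinsics"][:3].round(3).tolist(),m["intrinsics"][0,0],[k for k in m])
    cv2.imwrite(f"pics/{c}0.png",im[:,:,::-1]); np.save(c+"_d.npy",dp)
    for t in ["specimen","comparator","anvil","carriage","pad","table"]:
        r=finder.silhouettes(c,t)
        for q in r[:2]:
            P=cloud(m,dp,q["region"])
            print(t,round(q["p"],2),np.round(q["uv"]),len(P),P.min(0) if len(P) else'',P.max(0) if len(P) else '',np.median(P,0) if len(P) else '')
    for t,z in [("specimen",.006),("comparator",0),("seat",.02),("tab",.066),("spindle_root",.034),("pad",0),("weigh_boat",0)]:
        for q in finder.landmark_of(c,t)[:2]: print(' L',t,round(q["p"],2),np.round(q["uv"]),at_z(m,q["uv"],z))
print(status.sense())
E
python3 a.py
```

```text
scene [[-0.74, 0.254, -0.622, -0.136], [-0.672, -0.299, 0.677, 0.802], [-0.014, 0.92, 0.393, 0.496]] 475.2364609299233 ['intrinsics', 'extrinsics']
specimen 0.84 [245. 304.] 325 [ 0.5115  0.2325 -0.002 ] [0.5954 0.3051 0.0351] [0.5198 0.2919 0.0242]
comparator 0.84 [399. 253.] 1854 [ 0.4193 -0.4319 -0.0032] [ 0.585  -0.0297  0.0744] [ 0.4497 -0.1427  0.0178]
anvil 0.62 [377. 258.] 247 [ 0.442  -0.1398 -0.    ] [ 0.5297 -0.0359  0.0431] [ 0.4607 -0.041   0.0332]
carriage 0.57 [414. 233.] 392 [ 0.4381 -0.407  -0.0032] [ 0.5453 -0.164   0.0744] [ 0.4572 -0.225   0.0394]
pad 0.66 [254. 314.] 418 [ 0.4851  0.2395 -0.0005] [0.5697 0.3253 0.0081] [0.5139 0.2924 0.0052]
pad 0.38 [399. 252.] 1714 [ 0.4193 -0.3598 -0.0026] [ 0.5467 -0.0297  0.0744] [ 0.449  -0.1346  0.0189]
table 0.5 [394. 248.] 1765 [ 0.4193 -0.2816 -0.0021] [ 0.5074 -0.0297  0.0744] [ 0.4486 -0.1389  0.0187]
table 0.45 [387. 253.] 148 [ 0.4406 -0.1258  0.0135] [ 0.4911 -0.0531  0.0416] [ 0.453  -0.1005  0.0193]
 L specimen 0.68 [245. 310.] [0.5367 0.2874 0.006 ]
 L comparator 0.98 [394. 263.] [ 0.4442 -0.108   0.    ]
 L sea
[... 1538 characters left out ...]
4636 -0.2136  0.034 ]
 L pad 0.61 [339. 238.] [0.5323 0.2741 0.    ]
 L weigh_boat 0.92 [404. 292.] [0.6562 0.0582 0.    ]
{'clock': 1.4, 'joint_pos': array([-71.6782,  18.3102,  89.6412,  -0.0001,  72.0447,  -1.1479]), 'joint_vel': array([ 0.0768,  0.1224,  0.0124, -0.1624,  0.0133,  0.027 ]), 'joint_efforts': array([ -0.0002, -41.5412, -23.4419,  -0.0001,   0.0003,   0.    ]), 'tcp_pos': array([ 0.1916, -0.5421,  0.3039]), 'ee_rot': array([[ 0.9428,  0.3333,  0.    ],
       [ 0.3333, -0.9428, -0.0001],
       [-0.    ,  0.0001, -1.    ]]), 'force': array([-0.546 , -0.1502, -0.5998]), 'wrist_torque': array([0.009 , 0.0079, 0.0315]), 'grasp_force': 0.0, 'gripper_width': 0.08534357643491686}
```

```bash
cat > b.py <<'E'
from h import *
np.set_printoptions(precision=4,suppress=True)
for c in ["side","scene"]:
    im,dp=optics.camera(c); m=optics.camera_model(c)
    q=finder.silhouettes(c,"comparator")[0]; P=cloud(m,dp,q["region"])
    S=P[(abs(P[:,2]-.016)<.003)]; r=cv2.minAreaRect((S[:,:2]*1000).astype(np.float32)); print(c,"base",r)
    S=P[(abs(P[:,2]-.042)<.002)]; 
    r=cv2.minAreaRect((S[S[:,1]>-.12][:,:2]*1000).astype(np.float32)); print("anvil top",r)
    S2=S[S[:,1]<-.12]
    if len(S2)>5: print("carr top",cv2.minAreaRect((S2[:,:2]*1000).astype(np.float32)))
    S=P[P[:,2]>.055]; print("tab",len(S),S.min(0),S.max(0))
    S=P[abs(P[:,2]-.0743)<.002]
    if len(S)>3: print("tabtop",cv2.minAreaRect((S[:,:2]*1000).astype(np.float32)))
    q=finder.silhouettes(c,"specimen")[0]; P=cloud(m,dp,cv2.dilate(q["region"].astype(np.uint8),np.ones((3,3)))>0)
    S=P[abs(P[:,2]-.034)<.003]; print("spec top",len(S),cv2.minAreaRect((S[:,:2]*1000).astype(np.float32)),S.mean(0))
    if c=="side":
        a=cv2.resize(im[200:460,180:440],(600,600),interpolation=cv2.INTER_CUBIC); cv2.imwrite("pics/s1.png",a[:,:,::-1])
E
python3 b.py
```

```text
side base ((462.56622314453125, -159.800537109375), (251.4630584716797, 79.64098358154297), 89.0609130859375)
anvil top ((464.90313720703125, -56.536338806152344), (42.41897201538086, 29.240360260009766), 1.6665349006652832)
carr top ((462.4397888183594, -214.11843872070312), (90.19639587402344, 42.64777755737305), 87.28781127929688)
tab 322 [ 0.4488 -0.2443  0.055 ] [ 0.4731 -0.2288  0.0745]
tabtop ((461.17657470703125, -236.89317321777344), (12.146961212158203, 22.042638778686523), 81.75053405761719)
spec top 56 ((527.9262084960938, 282.9070129394531), (32.29370880126953, 28.100797653198242), 71.71182250976562) [0.528  0.2833 0.0321]
scene base ((462.54339599609375, -155.75619506835938), (253.81414794921875, 81.60855865478516), 87.91802215576172)
anvil top ((463.2567138671875, -50.163429260253906), (23.664670944213867, 42.575538635253906), 86.88146209716797)
carr top ((463.94342041015625, -211.0629425048828), (89.11918640136719, 38.47806930541992), 74.05995178222656)
tab 64 [ 0.4488 -0.2367  0.0555] [ 0.4739 -0.2243  0.0747]
tabtop ((460.3639831542969, -231.47305297851562), (12.704086303710938, 8.334552764892578), 33.6791877746582)
spec top 107 ((528.3853149414062, 287.6934509277344), (29.54772186279297, 30.720476150512695), 77.95472717285156) [0.5279 0.2891 0.0328]
```

View pics/side0.png

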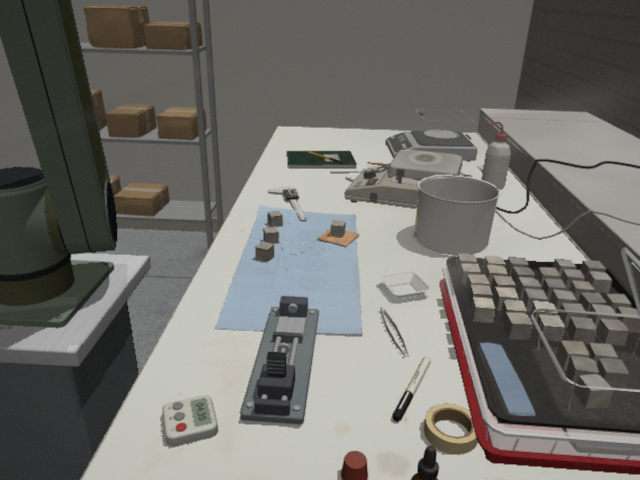

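View pics/s1.png

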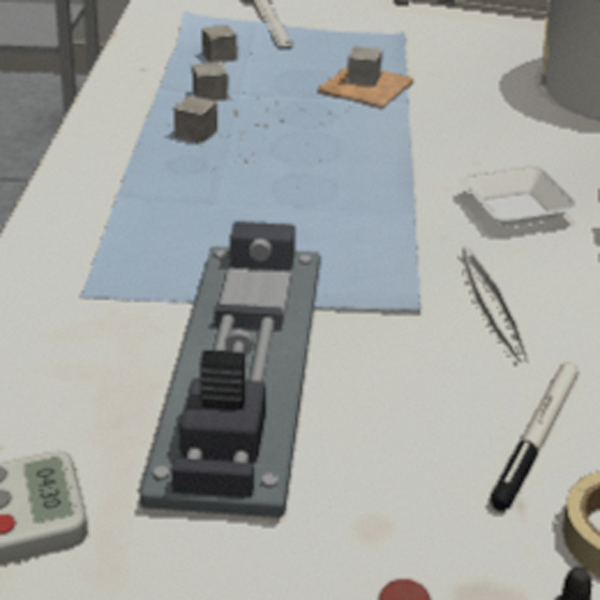

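The side view shows the comparator at about (285,360), with the tab at (275,362), the anvil at (293,305) and the carriage nearly fully back. The specimen is alone on the cork at (338,229), and the bystander cubes are at (265–275, 218–250). I'll move above the comparator for a close look.

Request:
apply_moves([
  [32,-24,0],
  [32,-24,0],
  [32,-24,0],
  [32,-24,0],
  [32,-24,0],
  [32,-24,0],
  [32,-24,0],
  [32,-24,0],
  [32,-24,0],
  [32,-24,0],
  [32,-24,0],
  [32,-24,0],
], hand=[85,85,85,85,85,85,85,85,85,85,85,85], yaw=[0,0,0,0,0,0,0,0,0,0,0,0])

```text
clock: 2.7
tcp_pos: [0.4584, -0.1407, 0.3042]
ee_rot: [[0.943, 0.333, 0.001], [0.333, -0.943, -0.0], [0.001, 0.001, -1.0]]
force: [-0.3, 0.2, -0.3]
gripper_width: 0.085
grasp_force: 0.0
```

Request:
apply_moves([
  [0,0,0],
  [0,0,0],
  [0,0,0],
  [0,0,0],
  [0,0,0],
  [0,0,0],
  [0,0,0],
  [0,0,0],
  [0,0,0],
  [0,0,0],
  [0,0,0],
  [0,0,0],
], hand=[85,85,85,85,85,85,85,85,85,85,85,85], yaw=[-7,-7,-7,-7,-7,-7,-7,-7,-7,-6,0,0])

```text
clock: 3.7
tcp_pos: [0.4577, -0.1426, 0.304]
ee_rot: [[0.029, 1.0, 0.0], [1.0, -0.029, -0.0], [-0.0, 0.0, -1.0]]
force: [-0.0, -0.3, 0.3]
gripper_width: 0.0852
grasp_force: 0.0
```

```bash
cat > w.py <<'E'
from h import *
import sys
np.set_printoptions(precision=4,suppress=True)
s=status.sense(); m=optics.camera_model("wrist"); im,dp=optics.camera("wrist")
R=s["ee_rot"]; print("t",s["clock"],"tcp",s["tcp_pos"],"xang",np.degrees(np.arctan2(R[1,0],R[0,0])),"F",s["force"])
print(m["extrinsics"][:3])
cv2.imwrite(f"pics/{sys.argv[1]}.png",im[:,:,::-1])
P=cloud(m,dp,dp>0)
def rect(S,n):
    if len(S)>10: print(n,len(S),*[np.round(v,1) for v in cv2.minAreaRect((S[:,:2]*1000).astype(np.float32))],S.mean(0))
for t in sys.argv[2:]:
    q=finder.silhouettes("wrist",t)
    for q in q[:1]:
        P=cloud(m,dp,q["region"]); print(t,q["p"],q["uv"],P.min(0),P.max(0))
        if t=="comparator":
            rect(P[abs(P[:,2]-.016)<.002],"base"); S=P[abs(P[:,2]-.042)<.002]
            yy=s["tcp_pos"][1]
            rect(S[S[:,1]>-.13],"anvil"); rect(S[(S[:,1]<-.19)],"carr"); rect(P[P[:,2]>.07],"tab")
            rect(P[(abs(P[:,2]-.02)<.0015)&(P[:,1]>-.15)],"table")
        else:
            z=np.percentile(P[:,2],95); rect(P[P[:,2]>z-.004],"top")
    for q in finder.landmark_of("wrist",t)[:1]: print("L",q["p"],q["uv"],at_z(m,q["uv"],{"seat":.02,"tab":.066,"specimen":.006}.get(t,0)))
E
python3 w.py w1 comparator seat tab anvil carriage table
```

```text
t 3.7 tcp [ 0.4577 -0.1426  0.304 ] xang 88.31233627149012 F [-0.0218 -0.3048  0.298 ]
[[ 0.9995  0.0291  0.0099  0.461 ]
 [-0.0308  0.9483  0.3159 -0.0618]
 [-0.0002 -0.3161  0.9487  0.3719]]
comparator 0.95 [325.4, 189.7] [ 0.4224 -0.2838 -0.0018] [ 0.5067 -0.0343  0.0737]
base 7109 [ 464.2 -158.8] [246.5  78.4] 88.7 [ 0.4646 -0.1371  0.0153]
anvil 702 [466.6 -55.1] [26.  42.9] 88.2 [ 0.4667 -0.0524  0.0406]
carr 630 [ 463.3 -231.6] [50.2 41.7] 88.1 [ 0.4622 -0.229   0.0407]
tab 319 [ 463.  -235.9] [12.4 23.1] 88.7 [ 0.463  -0.2357  0.0719]
table 785 [465.4 -98.9] [98.  46.9] 83.4 [ 0.4657 -0.0984  0.019 ]
L 0.78 [328.6, 177.2] [ 0.4684 -0.1306  0.    ]
L 0.68 [324.3, 125.3] [ 0.4653 -0.0806  0.02  ]
tab 0.56 [326.3, 285.8] [ 0.4406 -0.2666  0.013 ] [ 0.4852 -0.169   0.0737]
top 340 [ 462.9 -235.8] [23.5 12.2] 0.8 [ 0.4628 -0.2352  0.0716]
L 0.9 [330.4, 307.3] [ 0.4661 -0.236   0.066 ]
anvil 0.69 [327.1, 92.0] [ 0.4448 -0.0692  0.0132] [ 0.4885 -0.0414  0.0421]
top 1593 [466.7 -55.5] [27.  43.6] 88.2 [ 0.4667 -0.0532  0.0398]
carriage 0.98 [328.0, 283.5] [ 0.4412 -0.2685  0.0157] [ 0.4852 -0.169   0.0737]
top 342 [ 463.  -235.8] [23.4 12.2] 0.8 [ 0.4631 -0.2352  0.0716]Traceback (most recent call last):
  File "w.py", line 22, in <module>
    for q in finder.landmark_of("wrist",t)[:1]: print("L",q["p"],q["uv"],at_z(m,q["uv"],{"seat":.02,"tab":.066,"specimen":.006}.get(t,0)))
             ~~~~~~~~~~~~~~~~~~^^^^^^^^^^^
ValueError: it knows: anvil, comparator, cube, pad, seat, specimen, spindle_root, tab, table, weigh_boat
```

View pics/w1.png

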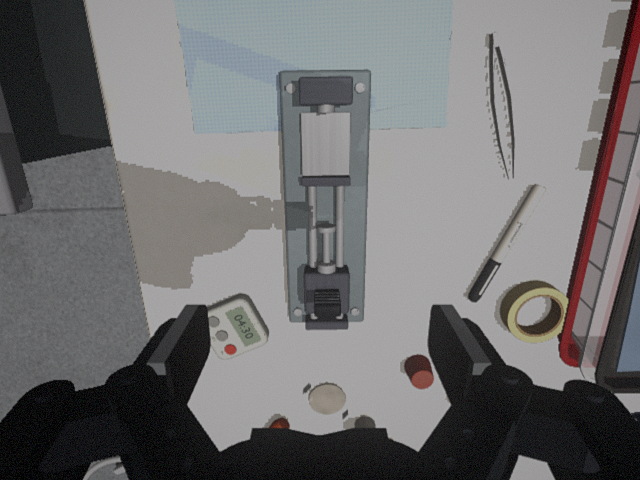

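The wrist view shows the comparator from above: the tab at (327,305), the foot at (324,228), the table at (325,145) and the anvil at (327,92). The yaw is about -1.5° and the carriage is about 3 mm from fully back, so there is room for the cube. I'll go to the specimen next.

Request:
apply_moves([
  [34,5,0],
  [34,5,0],
  [34,5,0],
  [34,5,0],
  [34,5,0],
  [34,5,0],
  [34,5,0],
  [34,5,0],
  [34,5,0],
  [34,5,0],
  [34,5,0],
  [34,5,0],
], hand=[85,85,85,85,85,85,85,85,85,85,85,85], yaw=[0,0,0,0,0,0,0,0,0,0,0,0])

```text
clock: 5.2
tcp_pos: [0.5286, 0.2655, 0.3038]
ee_rot: [[0.027, 1.0, 0.0], [1.0, -0.027, -0.0], [-0.0, 0.0, -1.0]]
force: [0.5, 0.0, 0.3]
gripper_width: 0.0849
grasp_force: 0.0
```

Request:
apply_moves([
  [0,0,20],
  [0,0,20],
  [0,0,20],
  [0,0,20],
  [0,0,0],
  [0,0,0],
], hand=[85,85,85,85,85,85], yaw=[0,0,0,0,0,0])

```text
clock: 5.7
tcp_pos: [0.5283, 0.2635, 0.2232]
ee_rot: [[0.027, 1.0, -0.002], [1.0, -0.027, -0.001], [-0.001, -0.002, -1.0]]
force: [-0.0, 0.6, 0.9]
gripper_width: 0.0849
grasp_force: 0.0
```

```bash
python3 w.py w2 specimen pad
```

```text
t 5.7 tcp [0.5283 0.2635 0.2232] xang 88.4645588315375 F [-0.0457  0.5957  0.882 ]
[[ 0.9996  0.0259  0.0112  0.5315]
 [-0.0282  0.9481  0.3168  0.3444]
 [-0.0024 -0.317   0.9484  0.291 ]]
specimen 0.77 [321.0, 190.5] [0.5128 0.2611 0.002 ] [0.5468 0.302  0.0333]
top 1626 [530.4 285.7] [28.9 27.6] 78.7 [0.5305 0.2861 0.0313]
L 0.56 [321.4, 182.8] [0.5313 0.2874 0.006 ]
pad 0.56 [339.2, 197.2] [ 0.487   0.2325 -0.0022] [0.5778 0.3231 0.0323]
top 6204 [532.5 278. ] [70.1 69.7] 64.4 [0.5331 0.2788 0.004 ]
```

View pics/w2.png

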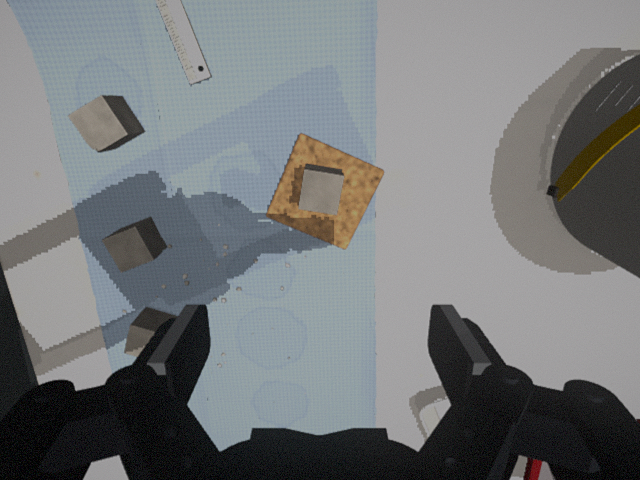

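The specimen is at px (321,190) on the cork. It is at (0.530, 0.286) with its side direction at 78.7°. I'll align, descend with the fingers at 50 mm, then close in small steps.

Request:
apply_moves([
  [0,0,0],
  [0,0,0],
  [11,-1,0],
  [11,-1,0],
  [0,0,20],
  [0,0,20],
  [0,0,20],
  [0,0,20],
  [0,0,20],
  [0,0,15],
  [0,0,0],
  [0,0,0],
], hand=[50,50,50,50,50,50,50,50,50,50,50,50], yaw=[5,5,0,0,0,0,0,0,0,0,0,0])

```text
clock: 6.95
tcp_pos: [0.5311, 0.2864, 0.1085]
ee_rot: [[0.198, 0.98, -0.001], [0.98, -0.198, -0.0], [-0.0, -0.001, -1.0]]
force: [-0.5, -0.3, -0.5]
gripper_width: 0.0501
grasp_force: 0.0
```

```bash
python3 w.py w3 specimen
```

```text
t 6.95 tcp [0.5311 0.2864 0.1085] xang 78.57009062134779 F [-0.4519 -0.348  -0.4739]
[[ 0.9799  0.1889  0.064   0.5481]
 [-0.1995  0.9296  0.3099  0.3657]
 [-0.0009 -0.3164  0.9486  0.1764]]
specimen 0.83 [315.7, 293.9] [0.5089 0.2506 0.0026] [0.5466 0.3027 0.0335]
top 4030 [530.4 285.8] [30.  27.6] 79.7 [0.5307 0.2869 0.0313]
L 0.56 [317.8, 278.0] [0.5314 0.2865 0.006 ]
```

View pics/w3.png

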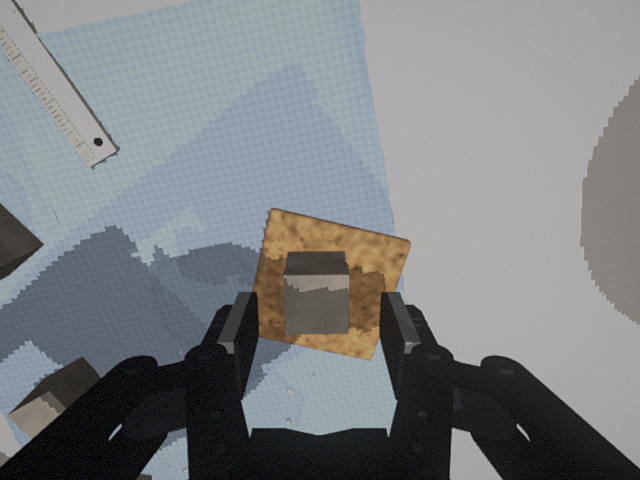

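The cube at px (317,295) is centred between the pads (inner edges at 258 and 380) and square to them. I'll descend and close gently.

Request:
apply_moves([
  [0,0,10],
  [0,0,10],
  [0,0,5],
  [0,0,0],
  [0,0,0],
  [0,0,0],
  [0,0,0],
  [0,0,0],
  [0,0,0],
  [0,0,0],
], hand=[50,50,50,40,32,31,30,30,29.5,29.5], yaw=[0,0,0,0,0,0,0,0,0,0], newtons=20)

```text
clock: 7.93
tcp_pos: [0.5311, 0.2856, 0.0841]
ee_rot: [[0.2, 0.98, 0.0], [0.98, -0.2, 0.0], [0.0, 0.0, -1.0]]
force: [-0.1, 0.2, 0.3]
gripper_width: 0.0296
grasp_force: 0.1
```

Request:
apply_moves([
  [0,0,0],
  [0,0,0],
  [0,0,0],
], hand=[28.5,28.5,28.3], yaw=[0,0,0])

```text
clock: 8.18
tcp_pos: [0.531, 0.2856, 0.0839]
ee_rot: [[0.2, 0.98, -0.0], [0.98, -0.2, -0.0], [-0.0, -0.0, -1.0]]
force: [0.4, 0.3, 1.1]
gripper_width: 0.0279
grasp_force: 0.3
```

Request:
apply_moves([
  [0,0,0],
  [0,0,0],
  [0,0,0],
], hand=[28,28,28], yaw=[0,0,0])

```text
clock: 8.43
tcp_pos: [0.531, 0.2856, 0.0838]
ee_rot: [[0.2, 0.98, -0.0], [0.98, -0.2, -0.0], [-0.0, -0.0, -1.0]]
force: [-0.5, -0.3, 1.7]
gripper_width: 0.0282
grasp_force: 0.4
```

Request:
apply_moves([
  [0,0,0],
  [0,0,0],
  [0,0,0],
], hand=[27.7,27.7,27.7], yaw=[0,0,0])

```text
clock: 8.68
tcp_pos: [0.531, 0.2856, 0.0839]
ee_rot: [[0.2, 0.98, -0.0], [0.98, -0.2, -0.0], [-0.0, -0.0, -1.0]]
force: [-0.8, -0.0, 1.4]
gripper_width: 0.0277
grasp_force: 4.6
```

Request:
apply_moves([
  [0,0,-2],
  [0,0,-5],
  [0,0,-10],
  [0,0,-10],
  [0,0,-5],
  [0,0,0],
], hand=[27.7,27.7,27.7,27.7,27.7,27.7], yaw=[0,0,0,0,0,0])

```text
clock: 9.18
tcp_pos: [0.532, 0.2861, 0.1181]
ee_rot: [[0.2, 0.98, 0.004], [0.98, -0.2, 0.002], [0.003, 0.003, -1.0]]
force: [0.8, -0.3, -0.7]
gripper_width: 0.0277
grasp_force: 4.5
```

```bash
python3 - <<'E'
from h import *
im,d=optics.camera("wrist"); cv2.imwrite("pics/w4.png",im[200:440,160:480,::-1]); print(status.sense()["grasp_force"],status.sense()["gripper_width"])
E
```

```text
4.540607929229736 0.027747343333648238
```

View pics/w4.png

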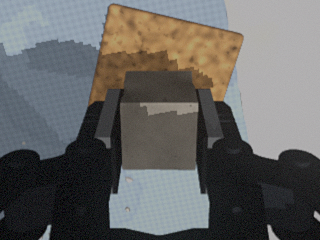

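The cube is off the pad and held at 4.5 N. I'll carry it to the comparator smoothly.

Request:
apply_moves([
  [0,0,-5],
  [0,0,-10],
  [0,0,-15],
  [0,0,-15],
  [0,0,-10],
  [0,0,-5],
  [-6,-1,0],
  [-12,-2,0],
  [-18,-3,0],
  [-24,-4,0],
  [-24,-4,0],
  [-24,-4,0],
], hand=[27.7,27.7,27.7,27.7,27.7,27.7,27.7,27.7,27.7,27.7,27.7,27.7], yaw=[-2,-3,-3,-2,0,0,0,0,0,0,0,0])

```text
clock: 10.23
tcp_pos: [0.5087, 0.176, 0.1746]
ee_rot: [[0.027, 1.0, -0.003], [1.0, -0.027, -0.001], [-0.001, -0.003, -1.0]]
force: [0.2, -1.1, 0.0]
gripper_width: 0.0279
grasp_force: 4.5
```

Request:
apply_moves([
  [-24,-3,0],
  [-24,-3,0],
  [-24,-3,0],
  [-24,-3,0],
  [-24,-3,0],
  [-24,-3,0],
  [-24,-3,0],
  [-24,-4,0],
  [-24,-4,0],
  [-18,-3,0],
  [-12,-2,0],
  [-6,-1,0],
], hand=[27.7,27.7,27.7,27.7,27.7,27.7,27.7,27.7,27.7,27.7,27.7,27.7], yaw=[0,0,0,0,0,0,0,0,0,0,0,0])

```text
clock: 11.23
tcp_pos: [0.4666, -0.0747, 0.175]
ee_rot: [[0.029, 1.0, -0.003], [1.0, -0.029, -0.0], [-0.0, -0.003, -1.0]]
force: [0.2, -0.4, -0.0]
gripper_width: 0.0276
grasp_force: 4.5
```

Request:
apply_moves([
  [-9,-1,0],
  [-6,0,0],
  [-2,0,0],
  [0,0,0],
], hand=[27.7,27.7,27.7,27.7], yaw=[0,0,0,0])

```text
clock: 11.57
tcp_pos: [0.467, -0.09, 0.1758]
ee_rot: [[0.027, 1.0, -0.0], [1.0, -0.027, 0.0], [0.0, -0.0, -1.0]]
force: [-0.5, -0.5, 0.1]
gripper_width: 0.0279
grasp_force: 4.5
```

```bash
python3 w.py w5 comparator anvil
```

```text
t 11.5667 tcp [ 0.467  -0.09    0.1758] xang 88.44882902719844 F [-0.5004 -0.5043  0.0918]
[[ 0.9996  0.0268  0.0094  0.4701]
 [-0.0284  0.9484  0.3158 -0.0092]
 [-0.0005 -0.3159  0.9488  0.2437]]
comparator 0.83 [319.3, 231.2] [ 0.4229 -0.2442 -0.0035] [ 0.5089 -0.0336  0.1753]
base 7483 [ 464.8 -139. ] [207.8  77.8] 88.7 [ 0.4653 -0.1055  0.0155]
anvil 1407 [466.4 -55.2] [27.1 42.6] 89.8 [ 0.4664 -0.0524  0.0405]
carr 232 [ 463.9 -213.2] [16.  38.8] 84.7 [ 0.4639 -0.2147  0.0406]
tab 78 [466.6 -88.7] [29.5 40.6] 82.1 [ 0.4718 -0.083   0.1408]
table 975 [470.2 -77.1] [61.8 77. ] 6.4 [ 0.4659 -0.0879  0.0189]
L 0.62 [316.0, 282.3] [ 0.4647 -0.1279 -0.    ]
anvil 0.63 [313.8, 187.0] [ 0.4414 -0.0708  0.0127] [ 0.4907 -0.0408  0.042 ]
top 3417 [466.5 -55.2] [28.  44.1] 89.0 [ 0.4667 -0.0525  0.0398]
```

View pics/w5.png

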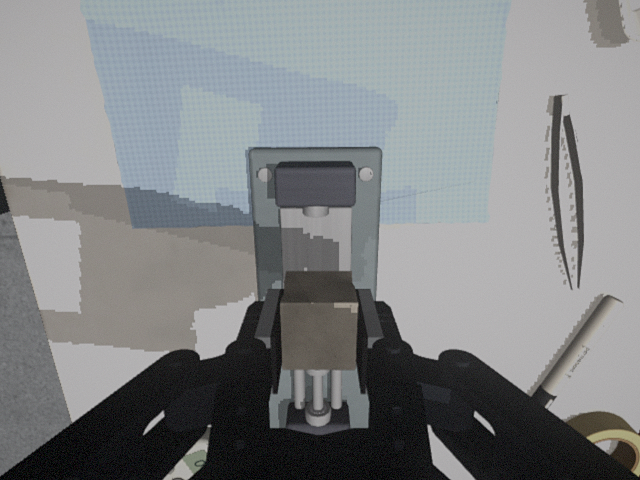

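The cube at px (318,320) is held over the table. The anvil face is at (316,212), and the foot at (318,412) is well back. I'll lower it.

Request:
apply_moves([
  [0,-1,4],
  [0,0,10],
  [0,0,14],
  [0,0,14],
  [0,0,12],
  [0,0,10],
  [0,0,6],
  [0,0,4],
  [0,0,2],
  [0,0,0],
], hand=[27.7,27.7,27.7,27.7,27.7,27.7,27.7,27.7,27.7,27.7], yaw=[0,0,0,0,0,0,0,0,0,0])

```text
clock: 12.65
tcp_pos: [0.466, -0.0897, 0.0998]
ee_rot: [[0.027, 1.0, -0.0], [1.0, -0.027, -0.0], [-0.0, -0.0, -1.0]]
force: [-0.3, 0.4, -0.6]
gripper_width: 0.028
grasp_force: 4.5
```

Request:
apply_moves([
  [0,0,0.5],
  [0,0,0.5],
  [0,0,0],
  [0,0,0],
], hand=[27.7,27.7,27.7,27.7], yaw=[0,0,0,0])

```text
clock: 12.98
tcp_pos: [0.4661, -0.0899, 0.0992]
ee_rot: [[0.027, 1.0, 0.001], [1.0, -0.027, -0.0], [-0.0, 0.001, -1.0]]
force: [0.3, -0.3, -0.4]
gripper_width: 0.0277
grasp_force: 4.5
```

Request:
apply_moves([
  [0,0,0.5],
  [0,0,0.5],
  [0,0,0],
  [0,0,0],
], hand=[27.7,27.7,27.7,27.7], yaw=[0,0,0,0])

```text
clock: 13.32
tcp_pos: [0.466, -0.0898, 0.0979]
ee_rot: [[0.027, 1.0, 0.0], [1.0, -0.027, -0.0], [-0.0, 0.0, -1.0]]
force: [-0.1, -0.1, -0.7]
gripper_width: 0.0279
grasp_force: 4.5
```

Request:
apply_moves([
  [0,0,0.5],
  [0,0,0],
  [0,0,0],
], hand=[27.7,27.7,27.7], yaw=[0,0,0])

```text
clock: 13.57
tcp_pos: [0.4659, -0.0898, 0.0979]
ee_rot: [[0.027, 1.0, 0.0], [1.0, -0.027, -0.0], [-0.0, 0.0, -1.0]]
force: [-2.9, -0.3, 5.2]
gripper_width: 0.0279
grasp_force: 5.3
```

Contact at about 5 N. Now I'll release and retreat upward.

Request:
apply_moves([
  [0,0,0],
  [0,0,0],
  [0,0,0],
  [0,0,0],
  [0,0,0],
  [0,0,0],
  [0,0,0],
  [0,0,-5],
  [0,0,-15],
  [0,0,-20],
  [0,0,-20],
  [0,0,-20],
], hand=[28.2,29,31,36,42,50,50,50,50,50,50,50], yaw=[0,0,0,0,0,0,0,0,0,0,0,0])

```text
clock: 14.57
tcp_pos: [0.4658, -0.0898, 0.1785]
ee_rot: [[0.027, 1.0, -0.0], [1.0, -0.027, -0.0], [-0.0, -0.0, -1.0]]
force: [0.8, -0.7, -0.0]
gripper_width: 0.0502
grasp_force: 0.0
```

Request:
apply_moves([
  [-20,0,0],
  [-20,0,0],
  [-20,0,0],
  [-20,0,0],
  [-20,0,0],
  [-20,0,0],
  [-10,0,0],
  [0,0,0],
], hand=[50,50,50,50,50,50,50,50], yaw=[0,0,0,0,0,0,0,0])

```text
clock: 15.23
tcp_pos: [0.4626, -0.2213, 0.1777]
ee_rot: [[0.029, 1.0, 0.001], [1.0, -0.029, -0.001], [-0.001, 0.001, -1.0]]
force: [0.5, -0.5, 0.2]
gripper_width: 0.0498
grasp_force: 0.0
```

```bash
python3 w.py w6 tab specimen comparator carriage 2>&1 | grep -v Trace
```

```text
t 15.2333 tcp [ 0.4626 -0.2213  0.1777] xang 88.33830549728904 F [ 0.5049 -0.5087  0.2445]
[[ 0.9995  0.029   0.0092  0.4658]
 [-0.0304  0.9481  0.3165 -0.1405]
 [ 0.0005 -0.3166  0.9486  0.2455]]
tab 0.8 [318.8, 261.2] [ 0.4381 -0.2727  0.0135] [ 0.4865 -0.169   0.074 ]
top 1050 [ 463.2 -236.1] [12.9 23.7] 87.6 [ 0.4633 -0.2352  0.0716]
L 0.77 [322.7, 291.1] [ 0.4652 -0.2333  0.066 ]
specimen 0.74 [318.4, 13.7] [ 0.4527 -0.1048  0.0178] [ 0.4803 -0.0953  0.0481]
top 1310 [ 466.5 -100. ] [ 8.9 27.5] 88.7 [ 0.4665 -0.1001  0.0452]
comparator 0.83 [318.1, 156.6] [ 0.4191 -0.304  -0.0037] [ 0.5091 -0.0866  0.074 ]
base 12898 [ 464.1 -185.7] [194.1  78.1] 88.8 [ 0.4641 -0.1625  0.0151]
carr 1560 [ 462.8 -231.6] [41.7 50.4] 0.0 [ 0.4629 -0.228   0.0406]
tab 978 [ 463.2 -236.1] [12.2 23.7] 88.2 [ 0.4631 -0.2356  0.0718]
table 933 [ 465.4 -119.9] [60.3 43.5] 88.7 [ 0.4645 -0.111   0.019 ]
L 0.55 [320.7, 81.6] [ 0.4675 -0.1285  0.    ]
carriage 0.89 [322.0, 260.7] [ 0.4385 -0.2581  0.0134] [ 0.4851 -0.169   0.074 ]
top 1062 [ 463.2 -236.1] [12.9 23.7] 87.6 [ 0.4632 -0.2353  0.0716]
  File "w.py", line 22, in <module>
    for q in finder.landmark_of("wrist",t)[:1]: print("L",q["p"],q["uv"],at_z(m,q["uv"],{"seat":.02,"tab":.066,"specimen":.006}.get(t,0)))
             ~~~~~~~~~~~~~~~~~~^^^^^^^^^^^
ValueError: it knows: anvil, comparator, cube, pad, seat, specimen, spindle_root, tab, table, weigh_boat
```

View pics/w6.png

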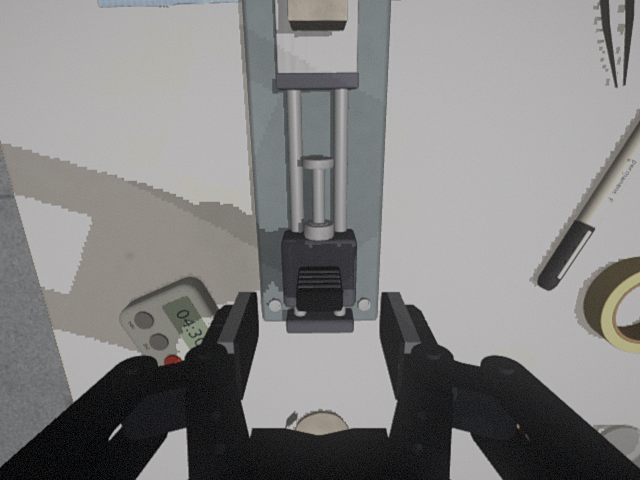

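The cube stands square on the table at px (317,12). The tab is at (319,290), square to the fingers. I'll grip the tab.

Request:
apply_moves([
  [-10,1,0],
  [-5,0,10],
  [0,0,15],
  [0,0,15],
  [0,0,12],
  [0,0,4],
  [0,0,0],
  [0,0,0],
  [0,0,0],
  [0,0,0],
  [0,0,0],
  [0,0,0],
], hand=[50,50,50,50,50,50,50,40,30,22,20,20], yaw=[0,0,0,0,0,0,0,0,0,0,0,0], newtons=40)

```text
clock: 16.63
tcp_pos: [0.4626, -0.2351, 0.1222]
ee_rot: [[0.026, 1.0, -0.001], [1.0, -0.026, -0.001], [-0.001, -0.001, -1.0]]
force: [-5.2, -0.9, 6.4]
gripper_width: 0.0232
grasp_force: 40.6
```

Request:
apply_moves([
  [0,0,0],
  [0,0,0],
  [0,0,0],
  [0,0,0],
], hand=[20,20,20,20], yaw=[0,0,0,0])

```text
clock: 16.97
tcp_pos: [0.4626, -0.2351, 0.1223]
ee_rot: [[0.026, 1.0, -0.001], [1.0, -0.026, -0.001], [-0.001, -0.001, -1.0]]
force: [-4.1, -2.2, 6.4]
gripper_width: 0.0229
grasp_force: 40.6
```

Request:
apply_moves([
  [2,0,0],
  [5,0,0],
  [8,0,0],
  [8,0,0],
  [8,0,0],
  [5,0,0],
  [2,0,0],
  [1,0,0],
], hand=[20,20,20,20,20,20,20,20], yaw=[0,0,0,0,0,0,0,0])

```text
clock: 17.63
tcp_pos: [0.4634, -0.1965, 0.1222]
ee_rot: [[0.025, 1.0, -0.001], [1.0, -0.025, -0.002], [-0.002, -0.001, -1.0]]
force: [-6.1, -5.7, 5.7]
gripper_width: 0.0232
grasp_force: 40.6
```

Request:
apply_moves([
  [1,0,0],
  [1,0,0],
  [1,0,0],
], hand=[20,20,20], yaw=[0,0,0])

```text
clock: 17.88
tcp_pos: [0.4634, -0.1938, 0.1222]
ee_rot: [[0.025, 1.0, -0.001], [1.0, -0.025, -0.002], [-0.002, -0.001, -1.0]]
force: [-6.6, -5.9, 6.7]
gripper_width: 0.023
grasp_force: 40.6
```

Request:
apply_moves([
  [1,0,0],
  [1,0,0],
  [1,0,0],
], hand=[20,20,20], yaw=[0,0,0])

```text
clock: 18.13
tcp_pos: [0.4635, -0.1908, 0.1223]
ee_rot: [[0.025, 1.0, -0.001], [1.0, -0.025, -0.002], [-0.002, -0.001, -1.0]]
force: [-6.6, -6.5, 6.3]
gripper_width: 0.0231
grasp_force: 40.6
```

Request:
apply_moves([
  [1,0,0],
  [1,0,0],
], hand=[20,20], yaw=[0,0])

```text
clock: 18.3
tcp_pos: [0.4635, -0.1888, 0.1223]
ee_rot: [[0.025, 1.0, -0.001], [1.0, -0.025, -0.002], [-0.002, -0.001, -1.0]]
force: [-6.3, -6.1, 6.0]
gripper_width: 0.0228
grasp_force: 40.7
```

```bash
python3 w.py w7 specimen; python3 - <<'E'
from h import *
for c in ["side"]:
    im,d=optics.camera(c); cv2.imwrite("pics/s2.png",cv2.resize(im[270:420,210:360],(600,600),interpolation=cv2.INTER_CUBIC)[:,:,::-1])
E
```

```text
t 18.3 tcp [ 0.4635 -0.1888  0.1223] xang 88.55186652908563 F [-6.2717 -6.0652  6.0391]
[[ 0.9996  0.0248  0.0098  0.4666]
 [-0.0266  0.9477  0.3181 -0.1079]
 [-0.0014 -0.3183  0.948   0.1899]]
specimen 0.48 [321.8, 187.7] [ 0.4214 -0.299  -0.0032] [ 0.5091 -0.0666  0.122 ]
top 3021 [ 464.6 -190.3] [50.3 22.5] 1.7 [ 0.4643 -0.1876  0.0691]
L 0.96 [318.9, 55.4] [ 0.4669 -0.0885  0.006 ]
```

View pics/w7.png

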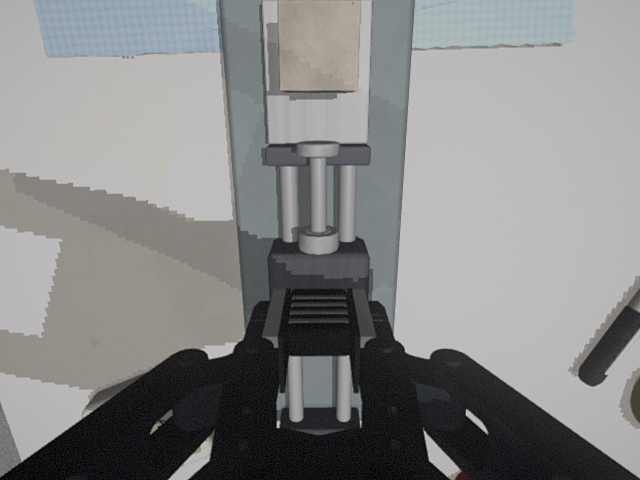

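The foot at px (318,147) is still a gap away from the cube (rear edge at row 93). The friction baseline reads about -6.1 N. I'll advance slowly and feel for contact.

Request:
apply_moves([
  [1,0,0],
  [1,0,0],
  [1,0,0],
  [1,0,0],
  [1,0,0],
  [1,0,0],
  [1,0,0],
  [1,0,0],
], hand=[20,20,20,20,20,20,20,20], yaw=[0,0,0,0,0,0,0,0])

```text
clock: 19.17
tcp_pos: [0.4637, -0.1808, 0.1223]
ee_rot: [[0.025, 1.0, -0.001], [1.0, -0.025, -0.002], [-0.002, -0.001, -1.0]]
force: [-6.5, -5.8, 6.4]
gripper_width: 0.0231
grasp_force: 40.7
```

Request:
apply_moves([
  [1,0,0],
  [1,0,0],
], hand=[20,20], yaw=[0,0])

```text
clock: 19.33
tcp_pos: [0.4637, -0.1788, 0.1222]
ee_rot: [[0.025, 1.0, -0.001], [1.0, -0.025, -0.002], [-0.002, -0.001, -1.0]]
force: [-6.9, -5.6, 7.4]
gripper_width: 0.0233
grasp_force: 40.7
```

Request:
apply_moves([
  [1,0,0],
  [1,0,0],
], hand=[20,20], yaw=[0,0])

```text
clock: 19.5
tcp_pos: [0.4638, -0.1768, 0.1222]
ee_rot: [[0.025, 1.0, -0.001], [1.0, -0.025, -0.002], [-0.002, -0.001, -1.0]]
force: [-7.1, -5.6, 6.7]
gripper_width: 0.0228
grasp_force: 40.7
```

Request:
apply_moves([
  [1,0,0],
  [1,0,0],
], hand=[20,20], yaw=[0,0])

```text
clock: 19.67
tcp_pos: [0.4638, -0.1748, 0.1222]
ee_rot: [[0.025, 1.0, -0.001], [1.0, -0.025, -0.002], [-0.002, -0.001, -1.0]]
force: [-7.0, -6.2, 6.1]
gripper_width: 0.0233
grasp_force: 40.7
```

```bash
python3 w.py w8 specimen; python3 - <<'E'
from h import *
m=optics.camera_model("wrist")
print(at_z(m,(318,142),.043),)
E
```

```text
t 19.6667 tcp [ 0.4638 -0.1748  0.1222] xang 88.5473806035233 F [-7.0303 -6.236   6.1073]
[[ 0.9996  0.0248  0.01    0.4669]
 [-0.0267  0.9477  0.318  -0.0938]
 [-0.0016 -0.3181  0.948   0.19  ]]
specimen 0.64 [318.9, 88.0] [ 0.4502 -0.1064  0.0164] [ 0.481  -0.0722  0.0478]
top 6610 [466.7 -89.9] [28.5 27.8] 88.1 [ 0.4668 -0.0894  0.0453]
L 0.7 [317.9, 89.2] [ 0.4664 -0.0883  0.006 ]
[ 0.46599565 -0.10778072  0.043     ]
```

View pics/w8.png

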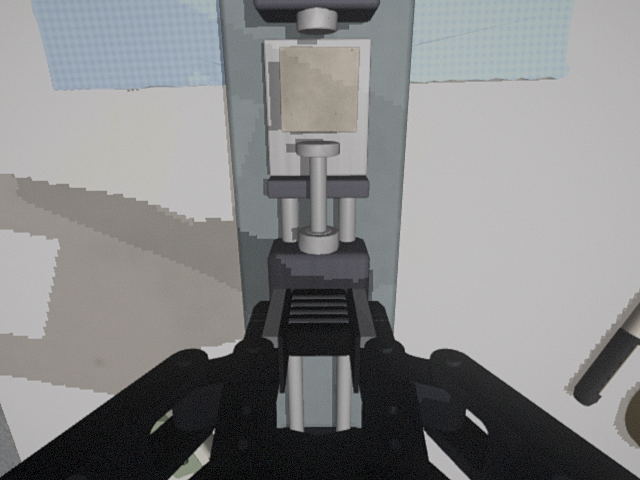

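The foot (row 142) is about 3 mm from the cube (rear edge at row 132), and the anvil face is at row ~30. I'll continue, finer near the anvil.

Request:
apply_moves([
  [1,0,0],
  [1,0,0],
  [1,0,0],
  [1,0,0],
  [1,0,0],
  [1,0,0],
], hand=[20,20,20,20,20,20], yaw=[0,0,0,0,0,0])

```text
clock: 20.32
tcp_pos: [0.4639, -0.1688, 0.1222]
ee_rot: [[0.025, 1.0, -0.001], [1.0, -0.025, -0.002], [-0.002, -0.001, -1.0]]
force: [-7.7, -6.1, 7.4]
gripper_width: 0.0231
grasp_force: 40.7
```

Request:
apply_moves([
  [1,0,0],
], hand=[20], yaw=[0])

```text
clock: 20.4
tcp_pos: [0.4639, -0.1678, 0.1222]
ee_rot: [[0.025, 1.0, -0.001], [1.0, -0.025, -0.002], [-0.002, -0.001, -1.0]]
force: [-6.6, -6.4, 7.5]
gripper_width: 0.0231
grasp_force: 40.7
```

Request:
apply_moves([
  [1,0,0],
], hand=[20], yaw=[0])

```text
clock: 20.48
tcp_pos: [0.464, -0.1668, 0.1222]
ee_rot: [[0.025, 1.0, -0.001], [1.0, -0.025, -0.002], [-0.002, -0.001, -1.0]]
force: [-6.4, -6.4, 6.9]
gripper_width: 0.0233
grasp_force: 40.7
```

Request:
apply_moves([
  [1,0,0],
], hand=[20], yaw=[0])

```text
clock: 20.57
tcp_pos: [0.464, -0.1658, 0.1222]
ee_rot: [[0.025, 1.0, -0.001], [1.0, -0.025, -0.002], [-0.002, -0.001, -1.0]]
force: [-6.4, -5.9, 7.1]
gripper_width: 0.0233
grasp_force: 40.7
```

Request:
apply_moves([
  [1,0,0],
], hand=[20], yaw=[0])

```text
clock: 20.65
tcp_pos: [0.464, -0.1648, 0.1222]
ee_rot: [[0.025, 1.0, -0.002], [1.0, -0.025, -0.002], [-0.002, -0.001, -1.0]]
force: [-6.8, -6.1, 7.3]
gripper_width: 0.0231
grasp_force: 40.7
```

```bash
python3 w.py w9 specimen
```

```text
t 20.65 tcp [ 0.464  -0.1648  0.1222] xang 88.55088716401951 F [-6.8043 -6.1364  7.304 ]
[[ 0.9996  0.0247  0.0102  0.4671]
 [-0.0266  0.9477  0.318  -0.0839]
 [-0.0018 -0.3182  0.948   0.1899]]
specimen 0.65 [318.6, 105.0] [ 0.4527 -0.1031  0.0168] [ 0.4827 -0.0708  0.0474]
top 6298 [466.7 -85.1] [28.5 27.8] 88.6 [ 0.4668 -0.0848  0.0453]
L 0.56 [316.8, 103.4] [ 0.4659 -0.0844  0.006 ]
```

Request:
apply_moves([
  [1,0,0],
], hand=[20], yaw=[0])

```text
clock: 20.88
tcp_pos: [0.464, -0.1639, 0.1222]
ee_rot: [[0.025, 1.0, -0.002], [1.0, -0.025, -0.002], [-0.002, -0.001, -1.0]]
force: [-6.8, -6.0, 7.5]
gripper_width: 0.0232
grasp_force: 40.8
```

Request:
apply_moves([
  [1,0,0],
], hand=[20], yaw=[0])

```text
clock: 20.97
tcp_pos: [0.4641, -0.1629, 0.1222]
ee_rot: [[0.025, 1.0, -0.002], [1.0, -0.025, -0.002], [-0.002, -0.001, -1.0]]
force: [-8.3, -6.9, 8.5]
gripper_width: 0.0233
grasp_force: 40.8
```

Request:
apply_moves([
  [1,0,0],
], hand=[20], yaw=[0])

```text
clock: 21.05
tcp_pos: [0.4641, -0.1619, 0.1223]
ee_rot: [[0.025, 1.0, -0.001], [1.0, -0.025, -0.003], [-0.003, -0.001, -1.0]]
force: [-7.7, -6.6, 7.2]
gripper_width: 0.0231
grasp_force: 40.8
```

Request:
apply_moves([
  [1,0,0],
], hand=[20], yaw=[0])

```text
clock: 21.13
tcp_pos: [0.4641, -0.161, 0.1223]
ee_rot: [[0.025, 1.0, -0.002], [1.0, -0.025, -0.003], [-0.003, -0.001, -1.0]]
force: [-6.6, -8.2, 6.3]
gripper_width: 0.0229
grasp_force: 40.7
```

```bash
python3 w.py w10 specimen
```

```text
t 21.1333 tcp [ 0.4641 -0.161   0.1223] xang 88.56656869054254 F [-6.5652 -8.2463  6.3498]
[[ 0.9997  0.0244  0.0101  0.4671]
 [-0.0263  0.9476  0.3185 -0.08  ]
 [-0.0018 -0.3186  0.9479  0.1899]]
specimen 0.71 [317.9, 108.8] [ 0.4504 -0.0979  0.0161] [ 0.4836 -0.0691  0.048 ]
top 6255 [466.7 -83.6] [28.5 27.8] 88.5 [ 0.4668 -0.083   0.0453]
L 0.73 [319.0, 107.6] [ 0.4669 -0.0825  0.006 ]
```

Request:
apply_moves([
  [1,0,0],
], hand=[20], yaw=[0])

```text
clock: 21.37
tcp_pos: [0.4641, -0.1602, 0.1223]
ee_rot: [[0.025, 1.0, -0.002], [1.0, -0.025, -0.003], [-0.003, -0.001, -1.0]]
force: [-6.7, -8.2, 7.2]
gripper_width: 0.0231
grasp_force: 40.8
```

Request:
apply_moves([
  [0.5,0,0],
], hand=[20], yaw=[0])

```text
clock: 21.45
tcp_pos: [0.4641, -0.1597, 0.1222]
ee_rot: [[0.025, 1.0, -0.002], [1.0, -0.025, -0.003], [-0.003, -0.002, -1.0]]
force: [-7.8, -9.4, 7.2]
gripper_width: 0.0234
grasp_force: 40.7
```

Request:
apply_moves([
  [0,0,0],
], hand=[20], yaw=[0])

```text
clock: 21.53
tcp_pos: [0.4641, -0.1597, 0.1222]
ee_rot: [[0.025, 1.0, -0.002], [1.0, -0.025, -0.003], [-0.003, -0.001, -1.0]]
force: [-7.0, -7.5, 6.5]
gripper_width: 0.0229
grasp_force: 40.7
```

Request:
apply_moves([
  [0,0,0],
], hand=[20], yaw=[0])

```text
clock: 21.62
tcp_pos: [0.4641, -0.1597, 0.1223]
ee_rot: [[0.025, 1.0, -0.002], [1.0, -0.025, -0.003], [-0.003, -0.001, -1.0]]
force: [-8.0, -8.1, 6.9]
gripper_width: 0.0233
grasp_force: 40.7
```

```bash
python3 w.py w11 specimen
```

```text
t 21.6167 tcp [ 0.4641 -0.1597  0.1223] xang 88.57494072347487 F [-7.981  -8.0536  6.9152]
[[ 0.9997  0.0243  0.0101  0.4672]
 [-0.0263  0.9475  0.3187 -0.0787]
 [-0.0018 -0.3188  0.9478  0.1899]]
specimen 0.96 [318.7, 114.7] [ 0.4497 -0.0987  0.0129] [ 0.4831 -0.0672  0.0477]
top 6230 [466.7 -83.5] [28.4 27.8] 88.3 [ 0.4667 -0.083   0.0453]
L 0.75 [318.1, 112.6] [ 0.4664 -0.0833  0.006 ]
```

The cube is seated on the anvil and has stopped moving, and the load is about 2.7 N. I'll nudge it slightly more, then let go and retreat.

Request:
apply_moves([
  [0.5,0,0],
  [0,0,0],
  [0,0,0],
  [0,0,0],
  [0,0,0],
  [0,0,0],
  [0,0,0],
  [0,0,0],
  [0,0,0],
], hand=[20,20,20,26,32,40,50,50,50], yaw=[0,0,0,0,0,0,0,0,0])

```text
clock: 22.52
tcp_pos: [0.4654, -0.1577, 0.1214]
ee_rot: [[0.027, 1.0, 0.0], [1.0, -0.027, -0.0], [-0.0, 0.0, -1.0]]
force: [-0.0, 0.3, -0.2]
gripper_width: 0.0499
grasp_force: 0.0
```

Request:
apply_moves([
  [0,0,-5],
  [0,0,-15],
  [0,0,-20],
  [0,0,-20],
  [0,0,-20],
  [0,0,-20],
  [0,0,0],
  [0,0,0],
], hand=[50,50,50,50,50,50,50,50], yaw=[0,0,0,0,0,0,0,0])

```text
clock: 23.18
tcp_pos: [0.4656, -0.1579, 0.2225]
ee_rot: [[0.027, 1.0, 0.003], [1.0, -0.027, -0.001], [-0.001, 0.003, -1.0]]
force: [0.5, 0.9, -0.8]
gripper_width: 0.0505
grasp_force: 0.0
```

```bash
python3 w.py w12 specimen tab
```

```text
t 23.1833 tcp [ 0.4656 -0.1579  0.2225] xang 88.47379782343926 F [ 0.5047  0.8769 -0.8439]
[[ 0.9996  0.0273  0.0066  0.4684]
 [-0.028   0.9481  0.3167 -0.077 ]
 [ 0.0024 -0.3168  0.9485  0.2903]]
specimen 0.55 [311.8, 113.9] [ 0.4501 -0.0989  0.0182] [ 0.4809 -0.0694  0.0476]
top 2201 [466.6 -83.8] [28.2 27.8] 88.5 [ 0.4666 -0.0835  0.0453]
L 0.74 [313.9, 113.7] [ 0.4655 -0.0843  0.006 ]
tab 0.91 [314.6, 220.7] [ 0.4424 -0.1934  0.0131] [ 0.4878 -0.0979  0.0739]
top 744 [ 464.4 -160.5] [12.3 23.4] 87.8 [ 0.4644 -0.16    0.0716]
L 0.79 [316.3, 247.4] [ 0.4651 -0.1626  0.066 ]
```

View pics/w12.png

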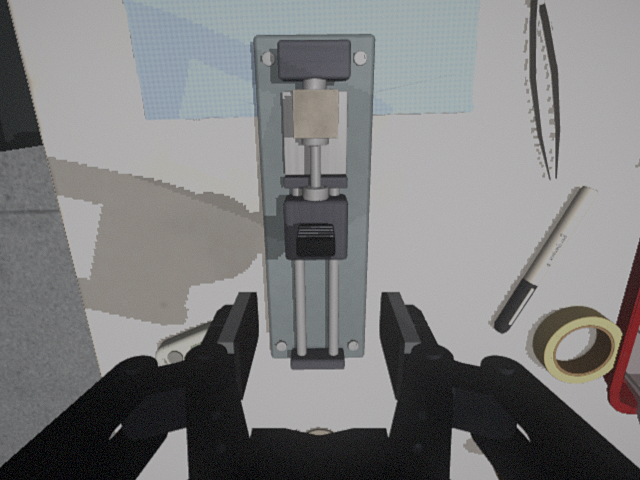

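The cube at px (315,114) sits square between the anvil and the foot. The tab is where I left it, and the gripper is clear. I'll hand the job in.

```bash
python3 -c "
from station import ticket
print(ticket.job_done())"
```

```text
the job is handed in; nothing more can be done
None
```

The cube is on the comparator table, held square against the anvil by the sprung foot at an estimated 3 N (inferred from push force and carriage travel), with the carriage released, the arm clear and the job handed in at about 23 s.

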